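# Set up the candle warmer on the shop counter

### The arm

A 7-joint arm with a two-finger parallel gripper is mounted at the origin on the work surface. World frame = base frame: x ahead of the robot, y to its left, z up, the work surface at z = 0. Lengths are in m, angles in rad, forces in N, time in s.
With the tool pointing down it reaches from about 0.35 to 0.9 m from the base axis. Payload 19.9 kg.
Tool frame: the origin (TCP) lies between the finger pads; the fingertips stand 19 mm ahead of it and the grasp point (between the pads) is the TCP; z points along the fingers, y is the line along which they close (so a half turn about z gives the same grasp; the last joint's range is limited). The gripper opens to 94 mm and grips with 3 to 60 N. Pads are 16 mm wide; open, the fingers measure 119 mm over their backs; the gripper's body (75 mm by 177 mm) begins 78 mm behind the grasp point.
Start: joints at [-0.042, 0.417, -0.01, 1.614, 0.005, 1.111, -0.053], TCP at [0.625, 0, 0.224] pointing down, gripper open.
Joint ranges: [-2.81, 2.81], [-0.39, 2.02], [-1.27, 1.25], [0.06, 2.57], [-1.19, 4.33], [0.19, 2], [-2.82, 2.82]. Speed limits (rad/s): [1.89, 1.89, 2.39, 2.39, 3.01, 3.01, 3.01].

### API

Orientations are given as a 3x3 rotation matrix whose columns are the frame's x, y, z axes.
In Python, from rig import robot gives the robot as it stands. Calls block until the motion is done:
- robot.move_ptp(position, orientation): joint-space move of the TCP to a pose.
- robot.move_linear(position, velocity=0.15, frame=None, threshold=None): straight line of the TCP; frame=None keeps the orientation; velocity is the mean speed in m/s. With threshold (N) it stops when the force on the tool has changed by that much, and returns True; else False.
- robot.goto_joints(angles): joint-space move.
- robot.gripper_to(opening): finger opening in m; the grip force is fixed at half the most; returns when the fingers have stopped.
- robot.pause(seconds).
- robot.ik(position, orientation): joint angles nearest the present ones, or None.
- robot.get_state(): the state.
- robot.grab_frame(name): name is "scene" or "side" or "wrist"; returns the picture (480x640x3 uint8, red, green, blue); there is no depth.
- robot.camera_info(name): a dict with "fx", "fy", "cx", "cy" (pixels), "dist" ([k1, k2, p1, p2, k3] as OpenCV has them; the pictures are not rectified), "rvec" (rotation vector, rad) and "tvec" (3), from world to camera coordinates, as OpenCV has them. Camera axes: x right, y down, z forward; pixel columns grow to the right and rows downward; lengths in m; the calibration is good to about 2 mm. A picture is of the moment at which its call begins: read the wrist's pose just before it. camera_info takes no time and is no camera call; for the wrist camera it gives the pose at the moment of the call.
A pose or a line that the arm cannot do raises robot.PlanningError and nothing moves.
- robot.sign_off(): hands the job in; it is judged then, once.
The state is a dict: "time": time; "qpos": joint angles; "joint_vel": joint speeds; "effort": joint torques, N m; "ee_pos": TCP position; "tool_rot": TCP orientation; "force": force on the tool from outside, world axes, zero at the start; "moment": the same for the moment, N m; "opening": finger opening in m; "grasp_force": force on a finger pad.
Only numpy, scipy, OpenCV 4.12 (cv2) and the standard library are available. Lean on these libraries where they do the work, as an engineer would, in place of code of your own. Each camera call takes 0.05 s, during which the arm holds its last target. There are 200 camera calls.

### The job

Set up the demonstration candle warmer: first seat the carrier fully home on the warmer's pegs, its red-striped edge to the front like the warmer's. Then stand every candle jar that fits in a well of its own in the carrier, right down and with the label facing the warmer's front, and put the jars that are too wide for the wells upright in the wooden tray. Last, push the warmer's switch lever over to on; leave the coffee cup, the dish and the gift box where they are.

Things in the scene. Friction and masses are not known exactly. Their poses are not given: they have to be found in the camera images.
- warmer: fixed black candle warmer base, 190 mm (its x) by 270 mm (its y, -100 to +170 mm), deck 45 mm above the table. Origin: on the table, under the carrier's place; x points out of the front (red stripe), the customers' side, away from the robot; z up. Two tapered pegs on the deck take the carrier, whose home is 45 mm straight above this origin with axes alike
- warmer_front (a point): middle of the carrier's place on the warmer's red-striped front face: warmer x = +95, y = 0, 30 mm above the table
- peg_front (a point): foot of the front brass peg on the deck, at warmer x = +50 mm, y = 0; the rear peg stands at x = -65 mm, y = 0; both are 14 mm in diameter and 22 mm high
- carrier: loose aluminium candle carrier, plate 180 x 180 x 10 mm, about 0.45 kg, flat on the table at the start. Origin: centre of the underside; x points to the front edge (red stripe); z up. Two through holes 17 mm square at x = -65 and x = +50 mm, y = 0, take the warmer's pegs, so it fits one way round only. Four ring wells stand on it, and a grip fin in the middle
- carrier_grip (a point): centre of the black head of the carrier's upright grip fin, 77 mm above the carrier's underside on its axis; the head is 14 mm thick in carrier x, 48 mm wide in y, 34 mm high, on a narrower stem
- well_1 (a point): floor centre of the front well at carrier x = +50, y = +50 mm, 10 mm above the carrier's underside; axes as the carrier's. Each well is an upright copper ring of 62 mm bore, 70 mm outside, 18 mm high
- well_2 (a point): the same for the front well at carrier x = +50, y = -50 mm
- well_3 (a point): the same for the rear well at carrier x = -50, y = +50 mm
- well_4 (a point): the same for the rear well at carrier x = -50, y = -50 mm
- tray: fixed dark wooden stock tray, outside 92 mm (its x) by 214 mm (its y) and 30 mm high, walls and floor 6 mm thick, open above, empty at the start. Origin: centre of the underside. Holds two wide jars side by side along y
- switch (a joint): the warmer's toggle lever, rad: 0 = off (leaning back by 0.5 rad, towards the warmer's -x), 1.0 = on (leaning 0.5 rad towards the front, +x). It stays where it is left and needs only a light push on its tip towards the front
- switch_tip (a point): centre of the red ball, 26 mm in diameter, at the tip of the switch lever; the steel arm is 80 mm long and hinged about the warmer's y at warmer x = 0, y = +143 mm, 67 mm above the table
- coffee_cup: bystander: paper coffee cup with black lid, 80 mm wide, 112 mm tall; origin at its underside
- dish: bystander: white ceramic bowl, 120 mm wide, 50 mm tall; origin at its underside
- gift_box: bystander: orange gift box 110 x 80 x 50 mm; origin at its underside
- jar_1: upright round black candle jar, flat lid, 76 mm tall, about 0.26 kg, of 58 or 66 mm diameter: which must be found out (by eye, by the finger opening when gripped, or by trying a well). A cream label on one side and a cream strip from mid-lid to that side. Origin: centre of the underside; z up; x points out through the label. None if absent today
- jar_2: another black candle jar, described as jar_1 (own size to be found out); None if absent
- jar_3: another black candle jar, described as jar_1 (own size to be found out); None if absent
- jar_4: another black candle jar, described as jar_1 (own size to be found out); None if absent
- jar_5: another black candle jar, described as jar_1 (own size to be found out); None if absent
- jar_6: another black candle jar, described as jar_1 (own size to be found out); None if absent

How it is judged:
By the outcome, as a careful person would: the job done as asked, in the order asked, and still so for the second after the job is handed in, with the robot touching nothing.
Of jar_1, jar_2, jar_3, jar_4 only 3 to 4 are there at a start; the rules pass over those that are not, and their reading is None.
Of jar_5, jar_6 only 1 to 2 are there at a start; the rules pass over those that are not, and their reading is None.
At some moment in a run one of jar_1, jar_2, jar_3, jar_4, jar_5, jar_6 may be knocked a few centimetres aside while the robot is not near it.
It also fails if it takes over 210 s, if anything falls off the work surface, if the arm or the gripper's body presses on something with over 40 N, if the wrist force passes 120 N, or if a joint passes its speed limit or range.

## Working session

There is one attempt and no reset: what is moved stays moved. The work goes in short steps, each a Python script; the robot and the scene stay as the last script left them, time stands still between calls to the robot, and variables do not carry over. Pictures are saved under pics/ and viewed, at most 14 in all, crops included, and the job is handed in when it is done.

```bash
ls; mkdir -p pics; python3 - <<'E'
from rig import robot
import cv2
for n in ["scene","side","wrist"]:
    c=robot.camera_info(n); print(n,c)
    cv2.imwrite(f"pics/{n}0.png",robot.grab_frame(n)[:,:,::-1])
print(robot.get_state())
E
```

```text
pics
scene {'fx': 602.0873562295105, 'fy': 602.0873562295105, 'cx': 314.2191944246607, 'cy': 234.70748344680018, 'dist': array([-0.12237073,  0.        ,  0.        ,  0.        ,  0.        ]), 'rvec': array([ 2.26632241,  0.93561762, -0.32761068]), 'tvec': array([-0.42041569, -0.21380143,  1.7809983 ])}
side {'fx': 551.8170903208324, 'fy': 551.8170903208324, 'cx': 315.9655281435212, 'cy': 248.4146122569186, 'dist': array([0.02077437, 0.        , 0.        , 0.        , 0.        ]), 'rvec': array([ 2.11885482, -0.4354672 ,  0.24025313]), 'tvec': array([-0.52404331,  0.22125734,  1.2550612 ])}
wrist {'fx': 342.84973763842885, 'fy': 342.84973763842885, 'cx': 316.3565676090942, 'cy': 243.40944806499277, 'dist': array([-0.0440508,  0.       ,  0.       ,  0.       ,  0.       ]), 'rvec': array([-2.85712218e+00, -7.84305460e-04,  1.30963418e-03]), 'tvec': array([-0.62481269, -0.02967623,  0.39241486])}
{'time': 0.15, 'qpos': array([-0.041501  ,  0.41783647, -0.01030182,  1.6140286 ,  0.0046792 ,
        1.11070418, -0.0529795 ]), 'joint_vel': array([-7.83502215e-04, -1.94684220e-03,  7.35421207e-05, -1.09863065e-03,
       -8.61327703e-04,  8.71909266e-04, -8.16873441e-04]), 'effort': array([ 7.99236568e-04, -8.51532197e+01,  6.39362633e-01, -4.26137459e+01,
       -4.88919730e-02,  1.71691604e-02,  1.51774425e-04]), 'ee_pos': array([ 6.24726411e-01, -1.67153694e-06,  2.23972290e-01]), 'tool_rot': array([[-1.88330639e-05,  9.99999548e-01, -9.50692445e-04],
       [ 9.99999998e-01,  1.87752478e-05, -6.08236028e-05],
       [-6.08057258e-05, -9.50693588e-04, -9.99999546e-01]]), 'force': array([-2.76018299e-01,  2.13000884e-01,  1.90048740e-04]), 'moment': array([-0.0285542 , -0.02751819, -0.04608284]), 'grasp_force': 0.0, 'opening': 0.09393107071108726}
```

View pics/scene0.png

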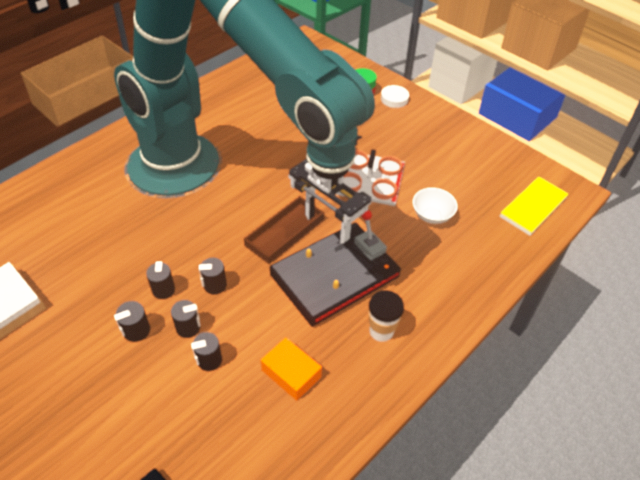

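View pics/side0.png

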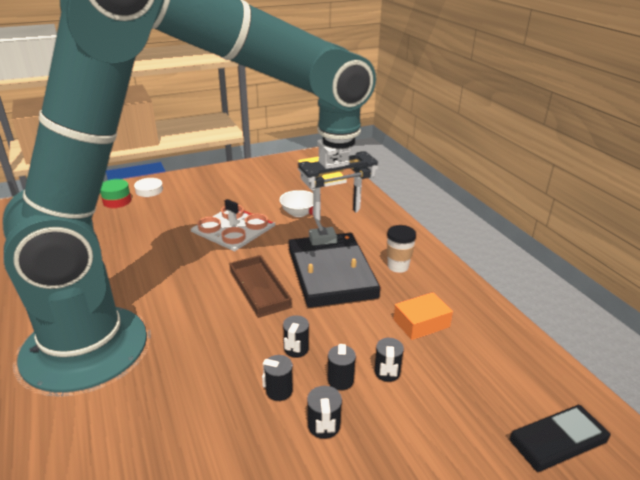

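The scene view shows the warmer at (335,275), its stripe to the lower right. The tray is at (283,230), the carrier at (375,175), partly behind the gripper, and five jars at (161,280), (212,276), (133,321), (186,319) and (207,351). Next I'll take wrist pictures from above and turn them into metric maps.

```bash
cat > h.py <<'E'
from rig import robot
import cv2, numpy as np
def down(yaw):
    "tool pointing down; tool y (closing line) at angle yaw in world xy"
    y=np.array([np.cos(yaw),np.sin(yaw),0]); z=np.array([0,0,-1.]); return np.column_stack([np.cross(y,z),y,z])
def K(c): return np.array([[c["fx"],0,c["cx"]],[0,c["fy"],c["cy"]],[0,0,1]])
def shot(name):
    c=robot.camera_info(name); return robot.grab_frame(name)[:,:,::-1].copy(), c
def proj(c,P): return cv2.projectPoints(np.asarray(P,float).reshape(-1,3),c["rvec"],c["tvec"],K(c),c["dist"])[0].reshape(-1,2)
def unproj(c,px,z):
    p=cv2.undistortPoints(np.asarray(px,float).reshape(-1,1,2),K(c),c["dist"]).reshape(-1,2)
    R=cv2.Rodrigues(c["rvec"])[0]; o=-R.T@c["tvec"]; d=np.c_[p,np.ones(len(p))]@R
    return o+d*((z-o[2])/d[:,2])[:,None]
def ortho(img,c,z,x0,x1,y0,y1,s=0.001):
    "picture rows: x decreasing downwards, columns: y decreasing to the right (robot's own view); s m/px"
    xs=np.arange(x1,x0,-s); ys=np.arange(y1,y0,-s); Y,X=np.meshgrid(ys,xs)
    m=proj(c,np.c_[X.ravel(),Y.ravel(),np.full(X.size,z)]).astype(np.float32).reshape(*X.shape,2)
    return cv2.remap(img,m,None,cv2.INTER_LINEAR)
E
python3 - <<'E'
from h import *
import pickle
out={}
for k,(x,y,z) in dict(jars=(.5,-.33,.42),mid=(.5,0,.42),car=(.5,.3,.42)).items():
    try: robot.move_ptp([x,y,z],down(0))
    except robot.PlanningError as e: print(k,e); continue
    robot.pause(.3); im,c=shot("wrist"); out[k]=(im,c)
    print(k,robot.get_state()["time"],[unproj(c,[p],0)[0].round(2) for p in [(0,0),(639,0),(0,479),(639,479)]])
pickle.dump(out,open("w.pkl","wb"))
cv2.imwrite("pics/w1.png",np.hstack([cv2.resize(v[0],None,fx=.41,fy=.41) for v in out.values()]))
E
```

```text
jars 1.9917 [array([ 0.01, -0.03,  0.  ]), array([ 1.  , -0.02,  0.  ]), array([-0.26, -1.01,  0.  ]), array([ 1.28, -1.01,  0.  ])]
mid 3.5917 [array([0.01, 0.3 , 0.  ]), array([1. , 0.3, 0. ]), array([-0.26, -0.68,  0.  ]), array([ 1.28, -0.68,  0.  ])]
car 5.0917 [array([0.01, 0.6 , 0.  ]), array([1. , 0.6, 0. ]), array([-0.26, -0.38,  0.  ]), array([ 1.28, -0.38,  0.  ])]
```

View pics/w1.png

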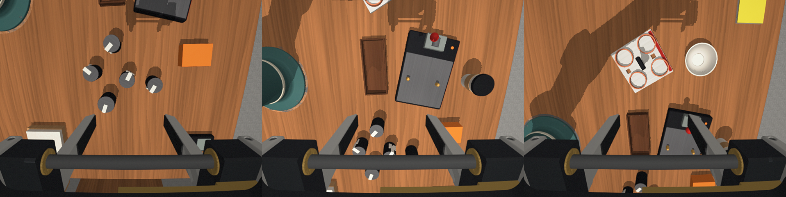

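The three wrist pictures show the five jars, then the tray and warmer with its lever at the +y end, then the carrier with its red edge to the far side (+x, slightly turned), the dish and the box. Next come metric maps, each at the height of the feature it measures.

```bash
python3 - <<'E'
from h import *
import pickle
o=pickle.load(open("w.pkl","rb"))
def grid(m,x1,y1,s):
    n=m.copy()
    for i in range(0,m.shape[0],int(.05/s)): 
        cv2.line(n,(0,i),(6,i),(0,255,0),1); cv2.putText(n,f"{x1-i*s:.2f}",(8,i+4),0,.3,(0,255,0))
    for i in range(0,m.shape[1],int(.05/s)):
        cv2.line(n,(i,0),(i,6),(0,255,0),1); cv2.putText(n,f"{y1-i*s:.2f}",(i-8,16),0,.3,(0,255,0))
    return n
a=grid(ortho(*o["jars"],.076,.3,.65,-.5,-.1),.65,-.1,.001)
b=grid(ortho(*o["mid"],.045,.35,.7,-.2,.2),.7,.2,.001)
cv2.imwrite("pics/o1.png",np.hstack([a,b]))
a=grid(ortho(*o["car"],.028,.3,.65,.15,.55),.65,.55,.001)
b=grid(ortho(*o["car"],.010,.3,.65,.15,.55),.65,.55,.001)
cv2.imwrite("pics/o2.png",np.hstack([a,b]))
E
```

```text
(no output)
```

View pics/o1.png

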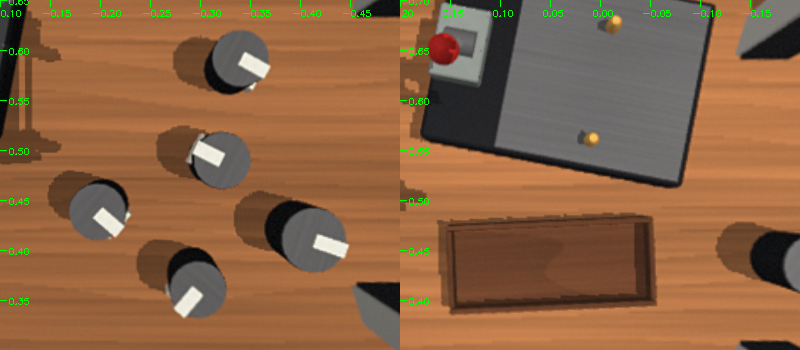

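View pics/o2.png

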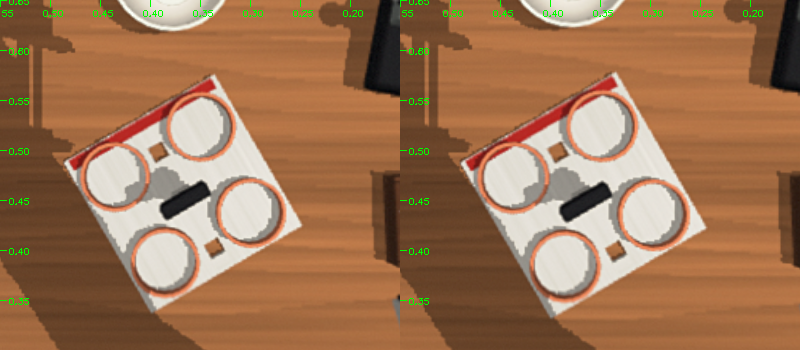

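The carrier (plate corners on the 10 mm map) is centred near (0.455, 0.366) with yaw about 0.52, and its sides come out at 180 mm as they should. The warmer's yaw is about -0.19 and its origin about (0.626, 0.0). The lid at (313,240) is clearly wide, and the other four look about 58 mm. First I'll centre the fin with two squeezes, across y and then x, and then look at the holes and pegs from the same relative view so that any camera bias cancels.

```bash
cat >> h.py <<'E'
def up(z,v=.3):
    p=robot.get_state()["ee_pos"].copy(); p[2]=z; robot.move_linear(p,velocity=v)
def at(p,yaw,d):
    "position p + d given in frame yaw"
    c,s=np.cos(yaw),np.sin(yaw); return np.array([p[0]+c*d[0]-s*d[1],p[1]+s*d[0]+c*d[1],p[2]+d[2]])
E
python3 - <<'E'
from h import *
import pickle
C=np.array([.455,.366]); yaw=.523
p=[*C,.078]
robot.move_ptp([*C,.16],down(yaw+np.pi/2-np.pi)); robot.move_linear(p,velocity=.1)
robot.gripper_to(.03); s=robot.get_state(); print("y grip",s["opening"],s["grasp_force"],s["force"].round(1),s["ee_pos"])
robot.gripper_to(.094); up(.13)
robot.move_ptp([*C,.13],down(yaw)); robot.move_linear(p,velocity=.1)
robot.gripper_to(.0); s=robot.get_state(); print("x grip",s["opening"],s["grasp_force"],s["force"].round(1),s["ee_pos"],s["time"])
robot.gripper_to(.06); up(.13)
d=[0,-.09]   # object ahead of the TCP along tool +x
out={}
v=at([*C,.27],yaw,[0,-.09,0]); robot.move_ptp(v,down(yaw)); robot.pause(.3); out["hole"]=shot("wrist")
W=np.array([.626,0.]); wy=-.19
v=at([*W,.327],wy,[0,-.09,0]); robot.move_ptp(v,down(wy)); robot.pause(.3); out["peg"]=shot("wrist")
print(robot.get_state()["time"],robot.get_state()["ee_pos"],v)
pickle.dump(out,open("hp.pkl","wb"))
for x,z in((.05,.01),(-.065,.01)): print(proj(out["hole"][1],at([*C,z],yaw,[x,0,0])))
for x,z in((.05,.067),(-.065,.067)): print(proj(out["peg"][1],at([*W,z],wy,[x,0,0])))
cv2.imwrite("pics/hp.png",cv2.resize(np.hstack([v[0][:300,150:520] for v in out.values()]),None,fx=1.05,fy=1.05))
E
```

```text
y grip 0.04794312716735218 30.000155568122864 [-1.2  0.7  0.9] [0.45493692 0.36613122 0.07800972]
x grip 0.014016558836368317 29.998992355540395 [ 1.5  0.4 -0.3] [0.45505677 0.3660566  0.07803435] 12.3583
16.4167 [ 0.60902604 -0.08794108  0.32697196] [ 0.6090027  -0.08838038  0.327     ]
[[359.224209   136.98909909]]
[[261.34599186 136.90379122]]
[[358.71943437 137.16813988]]
[[261.02312159 137.08017229]]
```

View pics/hp.png

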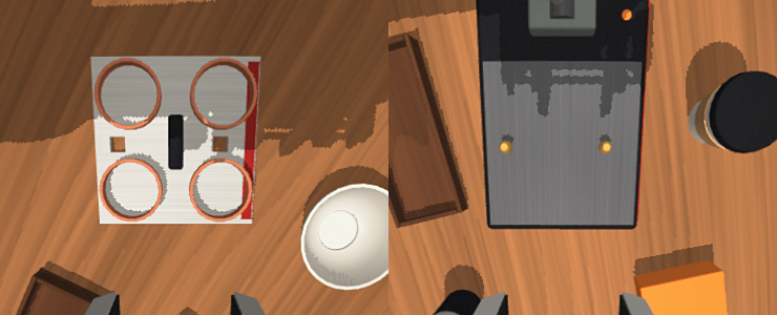

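Grip openings of 48.0 and 14.0 mm match the fin head, so the fin is centred under the TCP. In the crop the holes are at (118,144) and (220,144) and the pegs at (505,147) and (606,147). I'll measure both sub-pixel.

```bash
python3 - <<'E'
from h import *
import pickle
o=pickle.load(open("hp.pkl","rb"))
C=np.array([.455,.366]); yaw=.523; W=np.array([.626,0.]); wy=-.19
res={}
tiles=[]
for k,P,y,z in(("hole",C,yaw,.01),("peg",W,wy,.067)):
    im,c=o[k]; s=.0004
    # map in own frame: sample grid about each feature
    for x in(.05,-.065):
        g=np.arange(-.02,.02,s); X,Y=np.meshgrid(g,g)
        pts=np.array([at([*P,z],y,[x+a,b,0]) for a,b in zip(X.ravel(),Y.ravel())])
        t=cv2.remap(im,proj(c,pts).astype(np.float32).reshape(*X.shape,2),None,cv2.INTER_CUBIC)
        hsv=cv2.cvtColor(t,cv2.COLOR_BGR2HSV)
        m=((hsv[...,1]>90)).astype(np.uint8)
        n,l,st,ce=cv2.connectedComponentsWithStats(m); i=1+np.argmin(np.linalg.norm(ce[1:]-50,axis=1)+1e3*(st[1:,4]<100))
        x0,y0,w,h,a=st[i]
        print(k,x,"bbox centre mm",((x0+w/2)*s*1e3-20).round(2),((y0+h/2)*s*1e3-20).round(2),"size",w*.4,h*.4,"centroid",(ce[i]*.4-20).round(2))
        tiles.append(np.hstack([cv2.resize(t,(350,350)),cv2.resize(np.repeat(m[...,None]*255,3,2),(50,50)).repeat(7,0).repeat(1,1)]))
cv2.imwrite("pics/t.png",cv2.resize(np.vstack([np.hstack(tiles[:2]),np.hstack(tiles[2:])]),(800,600)))
print("nadir px",proj(o["peg"][1],[*(-cv2.Rodrigues(o["peg"][1]["rvec"])[0].T@o["peg"][1]["tvec"])[:2],0]))
E
```

```text
hole 0.05 bbox centre mm 0.0 0.2 size 15.200000000000001 15.600000000000001 centroid [-0.19  0.01]
hole -0.065 bbox centre mm 1.2 0.0 size 15.200000000000001 16.0 centroid [ 0.94 -0.37]
peg 0.05 bbox centre mm -2.8 -2.6 size 14.4 14.0 centroid [-3.03 -2.93]
peg -0.065 bbox centre mm 0.4 -2.6 size 15.200000000000001 14.0 centroid [ 0.27 -2.83]
nadir px [[316.38205197 143.59642776]]
```

View pics/t.png

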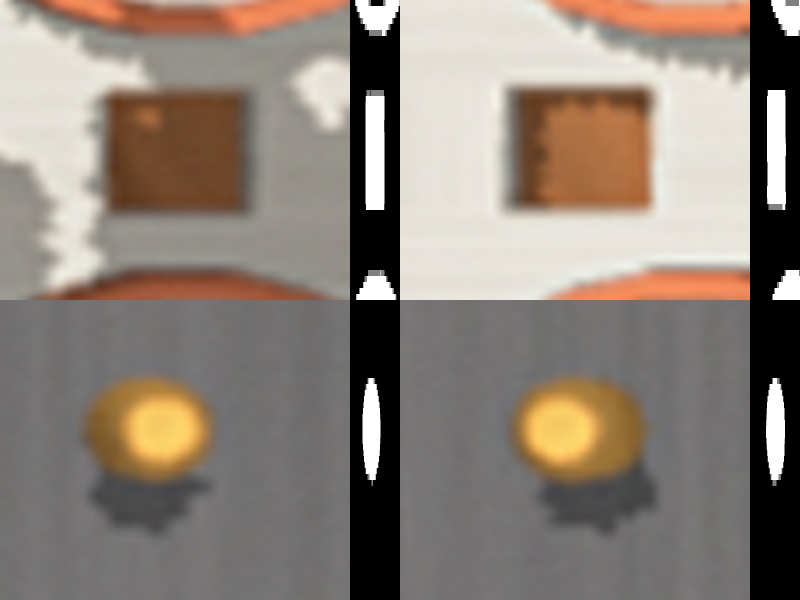

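The view is straight down at these features (nadir row 144). Bright peg tops at (163,430) and (558,430) give offsets of -1.4 and -1.9 mm in x and -2.7 mm in y; the holes give +0.3 and +0.1 mm. So the warmer origin is about (-2.0, -2.8) mm from my guess, and yaw -0.19 holds. Now I'll carry the carrier over, clear above the lever, and lower it with a force guard.

```bash
cat >> h.py <<'E'
WY=-.19; W=at([.626,0.,0],WY,[-.00195,-.0028,0])   # warmer origin
E
python3 - <<'E'
from h import *
C=np.array([.455,.366]); yaw=.523
robot.move_ptp([*C,.15],down(yaw)); robot.move_linear([*C,.078],velocity=.12)
robot.gripper_to(0); print(robot.get_state()["opening"])
robot.move_linear([*C,.31],velocity=.2)
T=at(W,WY,[0,0,.31]); robot.move_ptp(T,down(WY))
robot.move_linear([T[0],T[1],.078+.045+.03],velocity=.2); robot.pause(.2)
s=robot.get_state(); print(s["ee_pos"],T,s["force"].round(1))
hit=robot.move_linear([T[0],T[1],.1225],velocity=.03,threshold=8)
s=robot.get_state(); print(hit,s["ee_pos"],s["force"].round(1),s["moment"].round(2),s["opening"],s["time"])
E
```

```text
0.01373189097496285
[ 0.6240146  -0.00236371  0.15402609] [ 0.62355629 -0.00238134  0.31      ] [-0.3  0.2 -5. ]
True [ 0.62335126 -0.00236302  0.12302463] [-1.7 -0.1  5.3] [-0.04  0.16  0.04] 0.014160889866198536 24.6833
```

Seated: contact came exactly at the home height (0.123). Release, look at the jars, and measure them automatically.

```bash
cat >> h.py <<'E'
def find_jars(im,c,x0,x1,y0,y1,z=.076,s=.0005,dbg=None):
    m=ortho(im,c,z,x0,x1,y0,y1,s); hsv=cv2.cvtColor(m,cv2.COLOR_BGR2HSV)
    lid=((hsv[...,1]<60)&(hsv[...,2]>60)&(hsv[...,2]<150)).astype(np.uint8)
    wh=((hsv[...,1]<80)&(hsv[...,2]>170)).astype(np.uint8)
    n,l,st,ce=cv2.connectedComponentsWithStats(cv2.morphologyEx(lid,cv2.MORPH_OPEN,np.ones((7,7))))
    out=[]
    for i in range(1,n):
        if st[i,4]*s*s<1e-3 or st[i,4]*s*s>5e-3: continue
        hull=cv2.convexHull(np.argwhere(l==i)[:,::-1].astype(np.int32))[:,0].astype(float)
        # algebraic circle fit on the hull's vertices, trimmed once (strip's chord)
        pts=hull
        for _ in range(4):
            A=np.c_[2*pts,np.ones(len(pts))]; q=np.linalg.lstsq(A,(pts**2).sum(1),rcond=None)[0]
            r=np.sqrt(q[2]+q[:2]@q[:2]); e=np.abs(np.linalg.norm(hull-q[:2],axis=1)-r); pts=hull[e<max(2,1.2*np.median(e))]
        yy,xx=np.mgrid[:m.shape[0],:m.shape[1]]
        w=(wh>0)&((xx-q[0])**2+(yy-q[1])**2<(r*.93)**2)
        if w.sum()*s*s<5e-5: continue
        d=np.array([xx[w].mean(),yy[w].mean()])-q[:2]
        x,y=x1-q[1]*s,y1-q[0]*s
        out.append(dict(x=x,y=y,d=2*r*s*1e3,yaw=np.arctan2(-d[0],-d[1]),off=np.linalg.norm(d)*s*1e3))
        cv2.circle(m,(int(q[0]),int(q[1])),int(r),(0,255,0),1); cv2.line(m,(int(q[0]),int(q[1])),(int(q[0]+2*d[0]),int(q[1]+2*d[1])),(0,0,255),1)
    if dbg: cv2.imwrite(dbg,m)
    return out
def look_jars(dbg=None):
    robot.move_ptp([.47,-.40,.36],down(0)); robot.pause(.25); im,c=shot("wrist")
    return find_jars(im,c,.25,.7,-.5,-.12,dbg=dbg)
E
python3 - <<'E'
from h import *
robot.gripper_to(.05); up(.3)
for j in look_jars("pics/j1.png"): print({k:round(float(v),3) for k,v in j.items()})
print(robot.get_state()["time"])
E
```

```text
{'x': 0.592, 'y': -0.34, 'd': 55.835, 'yaw': -2.015, 'off': 12.963}
{'x': 0.49, 'y': -0.322, 'd': 56.191, 'yaw': 1.077, 'off': 13.039}
{'x': 0.438, 'y': -0.197, 'd': 55.583, 'yaw': -2.315, 'off': 13.5}
{'x': 0.41, 'y': -0.413, 'd': 63.857, 'yaw': -1.91, 'off': 15.312}
{'x': 0.361, 'y': -0.298, 'd': 55.985, 'yaw': 2.467, 'off': 13.356}
28.0417
```

View pics/j1.png

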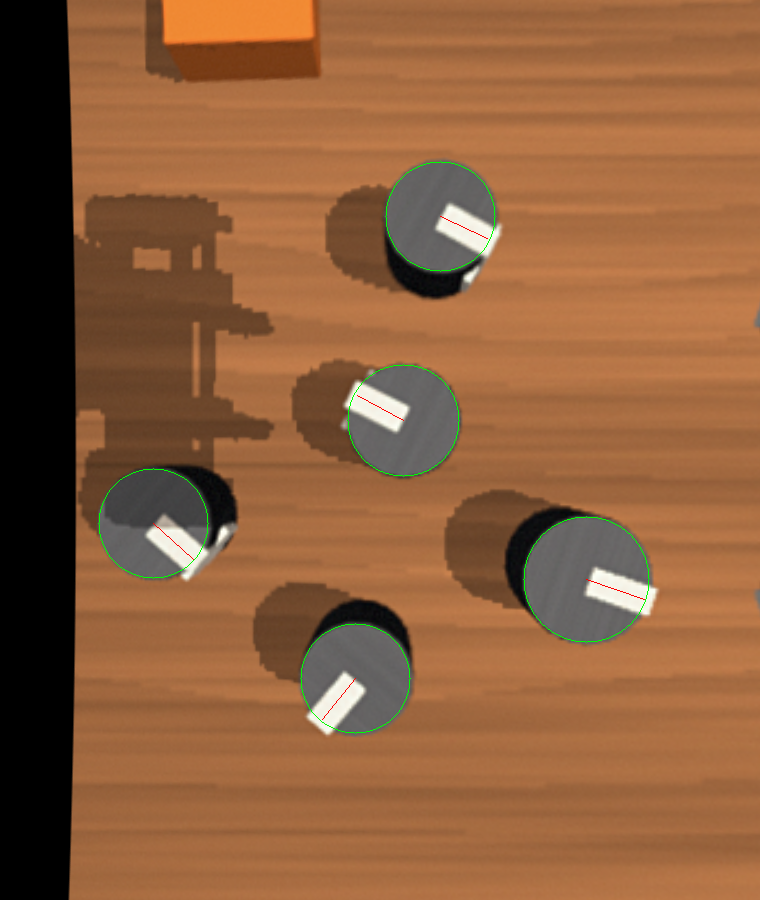

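The fit finds four lids at about 56 mm (58 mm type) and one at 64 mm (66 mm type, at (0.410,-0.413)), and the strip directions are right. Next is the pick-and-place routine, with two squeezes to centre each jar, tried on one jar first.

```bash
cat >> h.py <<'E'
wrap=lambda a:(a+np.pi)%(2*np.pi)-np.pi
WELL={1:(.05,.05),2:(.05,-.05),3:(-.05,.05),4:(-.05,-.05)}
H=.055; ZT=.25
def pick(j):
    k=min((0,1),key=lambda k:abs(wrap(j["yaw"]+np.pi/2+k*np.pi))); g=wrap(j["yaw"]+np.pi/2+k*np.pi)
    g0=g-np.sign(g)*np.pi/2; p=[j["x"],j["y"],H]
    robot.gripper_to(.094); robot.move_ptp([p[0],p[1],.15],down(g0)); 
    if robot.move_linear(p,velocity=.15,threshold=15): raise RuntimeError("hit on the way down")
    robot.gripper_to(.05); o=robot.get_state()["opening"]
    robot.gripper_to(.085); robot.move_ptp(p,down(g)); robot.gripper_to(.05); s=robot.get_state()
    print("openings",round(o,4),round(s["opening"],4),"t",round(s["time"],1)); up(ZT)
    return k,s["opening"]
def put(p,yaw,z,release=.075,top=.04,search=True):
    "p target xy, z: TCP height when standing"
    robot.move_ptp([p[0],p[1],ZT],down(yaw)); robot.move_linear([p[0],p[1],z+top],velocity=.2)
    offs=[(0,0)]+[(r*np.cos(a),r*np.sin(a)) for r in(.0015,.003) for a in np.arange(0,6.2,np.pi/3)]
    for d in offs if search else offs[:1]:
        q=[p[0]+d[0],p[1]+d[1]]
        if d!=(0,0): robot.move_linear([*q,z+.024],velocity=.05)
        robot.pause(.1); hit=robot.move_linear([*q,z-.002],velocity=.04,threshold=8); s=robot.get_state()
        print("down",hit,"dz mm",round((s["ee_pos"][2]-z)*1e3,1),"d mm",np.round(d,4)*1e3,s["force"].round(1))
        if s["ee_pos"][2]<z+.004: break
    else: return False
    robot.gripper_to(release); up(ZT); print("t",robot.get_state()["time"]); return True
def to_well(n,k):
    return put(at(W,WY,[*WELL[n],0]),wrap(WY+np.pi/2+k*np.pi),.055+H)
E
python3 - <<'E'
from h import *
js=look_jars(); j=max(js,key=lambda j:j["x"]); print(len(js),j)
k,o=pick(j); print(k,o,to_well(1,k))
robot.move_ptp(at(W,WY,[0,-.09,.36]),down(WY)); robot.pause(.2); im,c=shot("wrist"); cv2.imwrite("pics/p1.png",im[:300,150:520])
E
```

```text
5 {'x': np.float64(0.5918074718586361), 'y': np.float64(-0.3400778505302571), 'd': np.float64(56.060420435522424), 'yaw': np.float64(-2.0153843401295672), 'off': np.float64(13.032507478929801)}
openings 0.0577 0.0577 t 34.3
down True dz mm -0.2 d mm [0. 0.] [-1.7 -0.4  6.8]
t 39.3333
0 0.05767248741767971 True
```

View pics/p1.png

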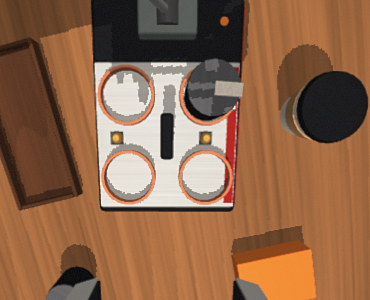

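The carrier is home, with the pegs showing in its holes, and the jar stands in well 1 with its strip toward the red edge. On to the other three narrow jars, plus a map of the tray at rim height from the earlier picture.

```bash
python3 - <<'E'
from h import *
import pickle
im,c=pickle.load(open("w.pkl","rb"))["mid"]
cv2.imwrite("pics/tray.png",ortho(im,c,.03,.36,.52,-.09,.19,.0004))
for n in (2,3,4):
    js=look_jars(); nar=[j for j in js if j["d"]<60]
    print([[round(float(j[k]),3) for k in("x","y","d")] for j in js])
    j=max(nar,key=lambda j:j["x"]); k,o=pick(j)
    if o>.062 or o<.054: print("odd opening",o); break
    if not to_well(n,k): print("not seated"); break
E
```

```text
[[0.49, -0.322, 56.28], [0.438, -0.197, 55.493], [0.41, -0.413, 63.841], [0.361, -0.298, 56.038]]
openings 0.0575 0.0573 t 47.6
down True dz mm -0.2 d mm [0. 0.] [0.2 0.8 4.3]
t 52.7417
[[0.429, -0.245, 55.983], [0.41, -0.413, 63.798], [0.361, -0.298, 56.039]]
openings 0.0577 0.0578 t 60.5
down True dz mm -0.1 d mm [0. 0.] [-1.6  0.6  7.5]
t 65.4083
[[0.41, -0.413, 63.76], [0.359, -0.299, 56.033]]
openings 0.0574 0.0576 t 72.8
down True dz mm -0.1 d mm [0. 0.] [0.2 0.4 4.7]
t 79.2917
```

View pics/tray.png

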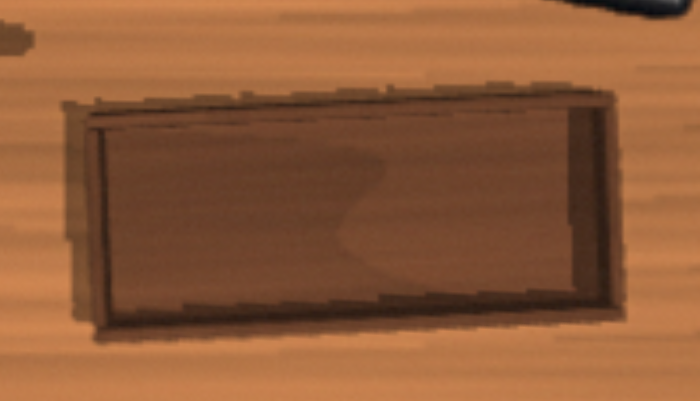

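A jar was knocked (0.438,-0.197 to 0.429,-0.245); the fresh look caught it and all four are seated. The tray rim corners (86,115), (615,92), (625,318) and (97,340) give 212 x 90 mm as expected, with the centre at (0.434, 0.048) and yaw 0.043. Now the wide jar.

```bash
python3 - <<'E'
from h import *
js=look_jars(); print([[round(float(j[k]),3) for k in("x","y","d")] for j in js])
k,o=pick(js[0])
if o>.063:
    ty=.043; print(put(at([.4336,.0476,0],ty,[0,-.045,0]),wrap(ty+np.pi/2+k*np.pi),.006+H,release=.085,search=False))
for n in("scene","wrist"):
    if n=="wrist": robot.move_ptp(at(W,WY,[-.06,-.06,.40]),down(WY)); robot.pause(.25)
    im,c=shot(n); cv2.imwrite(f"pics/f_{n}.png",im)
a=cv2.imread("pics/f_scene.png"); b=cv2.imread("pics/f_wrist.png")
cv2.imwrite("pics/f.png",np.hstack([cv2.resize(a[100:400,100:450],None,fx=1.1,fy=1.1),cv2.resize(b[:300,140:500],(396,330))]))
E
```

```text
[[0.41, -0.413, 63.767]]
openings 0.0658 0.0655 t 86.8
down True dz mm -0.5 d mm [0. 0.] [ 1.8 -0.8  0.4]
t 92.3917
True
```

View pics/f.png

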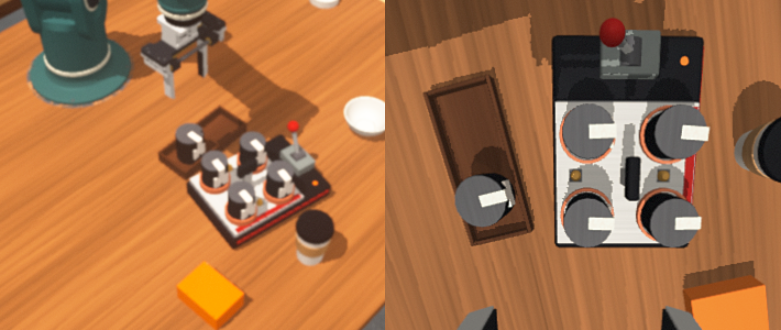

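All four jars stand in wells with strips to the front, the wide jar is upright in the tray, and the red ball is still leaning back at (612,32). Last, I'll push the lever with closed fingers from behind.

```bash
python3 - <<'E'
from h import *
robot.gripper_to(0)
P=lambda x,z: at(W,WY,[x,.143,z])
robot.move_ptp(P(-.09,.25),down(WY)); robot.move_linear(P(-.09,.143),velocity=.15); robot.pause(.2)
hit=robot.move_linear(P(.03,.143),velocity=.04,threshold=10); s=robot.get_state()
print(hit,s["force"].round(1),at(s["ee_pos"]-W,-WY,[0,0,0]), (np.array([[np.cos(WY),np.sin(WY)],[-np.sin(WY),np.cos(WY)]])@(s["ee_pos"]-W)[:2]).round(4))
robot.move_linear(P(-.04,.143),velocity=.15); up(.3)
robot.move_ptp(at(W,WY,[0,.05,.42]),down(WY)); robot.pause(.25); im,c=shot("wrist")
for t in(-.5,.5): print("tip px",t,proj(c,P(.08*np.sin(t),.067+.08*np.cos(t))))
b=shot("side")[0]; cv2.imwrite("pics/s.png",np.hstack([cv2.resize(im[:340,140:500],(400,378)),cv2.resize(b[150:330,200:390],(399,378))])); print(robot.get_state()["time"])
E
```

```text
True [-2.   1.2  2.2] [0.04025787 0.13808776 0.14230016] [0.0135 0.1432]
tip px -0.5 [[285.79222641 134.83995733]]
tip px 0.5 [[347.86071279 134.95026768]]
102.1917
```

View pics/s.png

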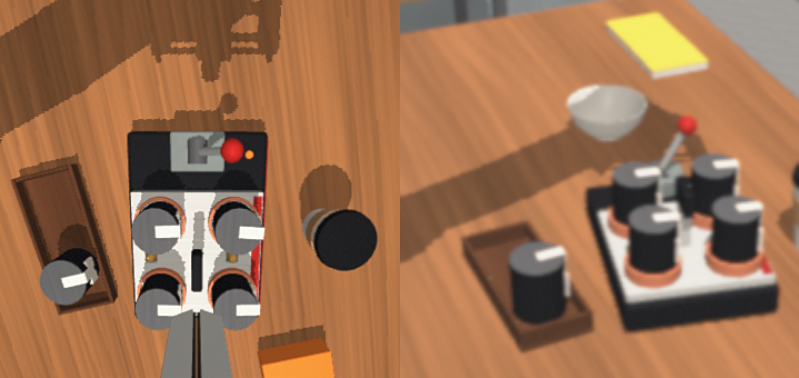

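The ball is at pixel (349,135), against (348,135) predicted for fully on. The jars, carrier and tray are all in order, so I'm handing in.

```bash
python3 -c "
from rig import robot
print(robot.sign_off())"
```

```text
the job is handed in; nothing more can be done
None
```

The job is handed in at about 102 s of the 210 s allowed: the carrier is home on the pegs, the four 58 mm jars are in wells with labels to the front, the one 66 mm jar is upright in the tray, and the switch is on; the judge returned no verdict.

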